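# Fit the slicing plate into the mandoline

### The arm

A 6-joint arm with a two-finger parallel gripper is mounted at the origin on a cart in front of the work surface, level with it; the furniture and walls round the work are solid. World frame = base frame: x ahead of the robot, y to its left, z up, the work surface at z = 0. Lengths are in m, angles in rad, forces in N, time in s.
With the tool pointing down it reaches from about 0.325 to 0.9 m from the base axis. Payload 3.5 kg.
Tool frame: the origin (TCP) lies midway between the tips of the shut fingers; the grasp point (between the pads) lies 19 mm behind it (ctrl.pinch_z is the distance from the TCP to the grasp point, in m); z points along the fingers, y is the line along which they close (so a half turn about z gives the same grasp; the last joint's range is limited). The gripper opens to 85 mm and grips with 20 to 120 N. Pads are 22 mm wide; open, the fingers measure 114 mm over their backs; the gripper's body (76 mm by 85 mm) begins 54 mm behind the grasp point. The pads swing forward as they close: fully open they stand 13 mm farther back than shut.
Start: joints at [-1.311, 0.276, -0.026, 1.268, 0, 1.467], TCP at [0.222, -0.584, 0.231] pointing down, gripper open.
Joint ranges: [-3.12, 3.12], [-0.85, 1.88], [-1.08, 1.24], [-1.95, 2.15], [-1.57, 1.53], [-3.14, 3.14]. Speed limits (rad/s): [2.57, 2.57, 3.14, 3.14, 3.14, 3.14].

### API

Orientations are given as a unit quaternion [w, x, y, z].
In Python, from station import ctrl gives the robot as it stands.
- The arm moves only by the shell command python3 -m handwheel 'ROWS'. ROWS is JSON, a list that holds one entry, the list of rows, each a list of 7 numbers: the shift along the tool's x, y, z in m, then the turn, a rotation vector about the tool's x, y, z in degrees, then the finger opening in m, from 0 to 0.0854. A call has 1 to 8 rows; each row shifts and turns the commanded pose from where the row before left it, along the tool's axes as they then stand; what a row does not reach is not made up. A row lasts 1/10 s, in which the tool goes at most 50 mm and 8.59 degrees, less where a joint would pass 70% of its speed; a pose out of reach is approached as far as the arm can. A call with a gripper value outside its range is refused whole. The fingers move at their own pace and stop on an object; the grip force is fixed at half the most. Time passes only in rows, so rows that do not move let the fingers close. It gives the time, the measured TCP pose, the force, the opening and the grip force at its end, in the units of the state.
- ctrl.state(): the state, without advancing time (a new reading comes with each control period).
- ctrl.read_camera(name): name is "scene" or "top" or "wrist"; returns the picture (400x640x3 uint8, red, green, blue); there is no depth.
- ctrl.camera_info(name): a dict with "K" (3x3 intrinsics, pixels), "extrinsics" (4x4, takes a point from world to camera coordinates). Camera axes: x right, y up, looking along -z (the intrinsics and any distortion apply to the point x, -y, -z); pixel columns grow to the right and rows downward; lengths in m; the calibration is good to about 2 mm. A picture is of the moment at which its call begins: read the wrist's pose just before it. camera_info takes no time and is no camera call; for the wrist camera it gives the pose at the moment of the call.
- ctrl.finish_job(): hands the job in; it is judged then, once.
The state is a dict: "clock": time; "joints": joint angles; "joint_vel": joint speeds; "joint_torque": joint torques, N m; "position": TCP position; "tool_rot": TCP orientation; "contact_force": force on the tool from outside, world axes, zero at the start; "wrist_torque": the same for the moment, N m; "grip_width": finger opening in m; "gripper_force": force on a finger pad.
Only numpy, scipy, OpenCV 4.12 (cv2) and the standard library are available. Lean on these libraries where they do the work, as an engineer would, in place of code of your own. Each camera call takes 0.05 s, during which the arm holds its last target. There are 200 camera calls.

### The job

Fit the orange slicing plate into the mandoline: feed it, blade end first and grip rib up, into the open lower end of the sloping track, slide it up under the two lips, and nudge it until the hole in its lower end drops over the steel pin and the plate lies flat on the bed. Let go of it and leave the mug, bowl and tin where they are.

Things in the scene. Friction and masses are not known exactly. Their poses are not given: they have to be found in the camera images.
- bed: White sloping bed of the mandoline slicer, fixed on steel legs. Origin: on the bed's surface at the foot of the steel pin, 55 mm above the worktop. x points up the slope (it rises 28 degrees, low end towards the robot), y across to the left, z square to the bed. The bed runs from x = -55 to 157 mm, 112 mm wide; a carrying handle sticks out to x = 182 mm. y = 0 is the track's middle.
- pin_top (a point): Top of the steel pin: 14 mm thick, domed, square to the bed and 9.6 mm out of it; axes as the bed's. The plate's hole has to drop over it.
- track_mouth (a point): Middle of the open lower end of the track, on the bed's surface, 50 mm down the slope from the pin; axes as the bed's. Grey rails 16 mm high stand at both sides, 89 mm apart inside from 25 mm below the pin upward; below that they flare out as a funnel. Overhead, a wall cabinet hangs 0.56 m above the worktop from about 0.56 m ahead of the robot on.
- track_end (a point): Middle of the face of the end stop (16 mm high) that closes the top of the track, on the bed's surface, 135 mm up the slope from the pin; axes as the bed's. A seated plate ends 5 mm short of it. Two grey lips overhang the track's sides over the last 40 mm before it, 20 mm wide each; their underside is 12 mm above the bed, their top 16 mm.
- plate: Loose orange slicing plate 150 (x) by 84 (y) by 6 mm thick, about 0.18 kg, lying flat, rib up. Origin: centre of its underside; x points to the blade end (nose), z out of the top. Black grip rib on its middle along x: 60 mm long, 14 mm thick across y, top 38 mm above the underside. It is grippy: let go in the track, even lying across the pin, it stays put.
- plate_hole (a point): Centre of the plate's round 20 mm through hole, at the underside, 55 mm from the plate's centre at the end away from the blade; axes as the plate's. As the plate is slid up the track its underside rides on the pin, tilted, until the hole comes over the pin.
- plate_nose (a point): Middle of the plate's front (blade end) edge, at the underside; axes as the plate's.
- mug: Bystander: white spotted mug, 82 mm wide, 114 mm with its handle, 91 mm high. Origin under its middle. It stands on one side of the mandoline and the plate lies on the other.
- bowl: Bystander: white bowl, 115 mm wide, 53 mm high, at the back right. Origin under its middle.
- tin: Bystander: low round tin, 86 mm wide, 40 mm high, at the back left. Origin under its middle.

How it is judged:
By the outcome, as a careful person would: the job done as asked, in the order asked, and still so for the second after the job is handed in, with the robot touching nothing.
It also fails if it takes over 66 s, if anything falls off the work surface, if the arm or the gripper's body presses on something with over 40 N, if the wrist force passes 120 N, or if a joint passes its speed limit or range.

## Working session

There is one attempt and no reset: what is moved stays moved. The work goes in short steps, Python scripts to look and compute and a shell command to move; the robot and the scene stay as the last step left them, time stands still between calls to the robot, and variables do not carry over. Pictures are saved under pics/ and viewed, at most 12 in all, crops included, and the job is handed in when it is done.

```bash
mkdir -p pics; ls; python3 - <<'E'
from station import ctrl
import cv2,numpy as np
for n in("scene","top"):
    im=ctrl.read_camera(n); cv2.imwrite(f"pics/{n}0.png",cv2.cvtColor(im,cv2.COLOR_RGB2BGR))
    i=ctrl.camera_info(n);print(n,np.round(i["K"],1).tolist(),np.round(i["extrinsics"],3).tolist(),[k for k in i])
s=ctrl.state();print(s)
E
```

```text
pics
scene [[401.7, 0.0, 320.6], [0.0, 401.7, 202.1], [0.0, 0.0, 1.0]] [[-0.835, -0.55, -0.012, 0.438], [0.233, -0.373, 0.898, -0.195], [-0.499, 0.747, 0.44, -1.055], [0.0, 0.0, 0.0, 1.0]] ['K', 'extrinsics']
top [[372.2, 0.0, 320.1], [0.0, 372.2, 195.5], [0.0, 0.0, 1.0]] [[0.009, -1.0, -0.002, 0.009], [0.985, 0.009, 0.173, -0.525], [-0.173, -0.004, 0.985, -1.089], [0.0, 0.0, 0.0, 1.0]] ['K', 'extrinsics']
{'clock': 0.1, 'joints': array([-1.31142314e+00,  2.77089646e-01, -2.77563862e-02,  1.26796539e+00,
       -2.43867179e-06,  1.46740112e+00]), 'joint_vel': array([ 0.00045396, -0.00096146,  0.00448233, -0.00136398, -0.00236558,
        0.00062801]), 'joint_torque': array([-2.87185981e-05, -4.46707535e+01,  2.96128231e+01,  8.44687340e-03,
       -5.41344070e-05,  4.04907468e-06]), 'position': array([ 0.22160274, -0.58364824,  0.23024522]), 'tool_rot': array([-1.00438936e-03,  9.83594438e-01,  1.80391149e-01, -7.97135633e-05]), 'contact_force': array([-0.71033651, -0.15787558, -0.42346616]), 'wrist_torque': array([-0.02851528,  0.03736258, -0.03298204]), 'gripper_force': 0.0, 'grip_width': 0.08515513126344862}
```

View pics/scene0.png

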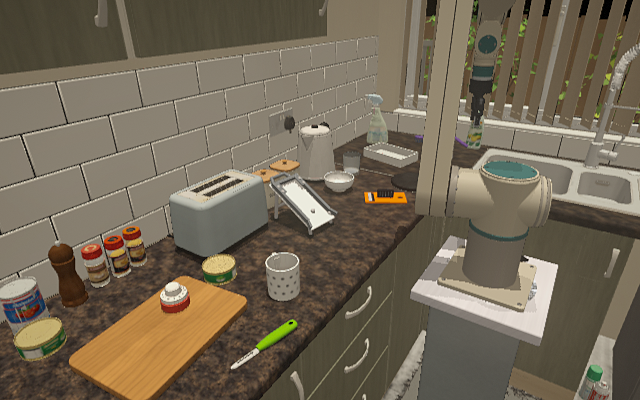

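View pics/top0.png

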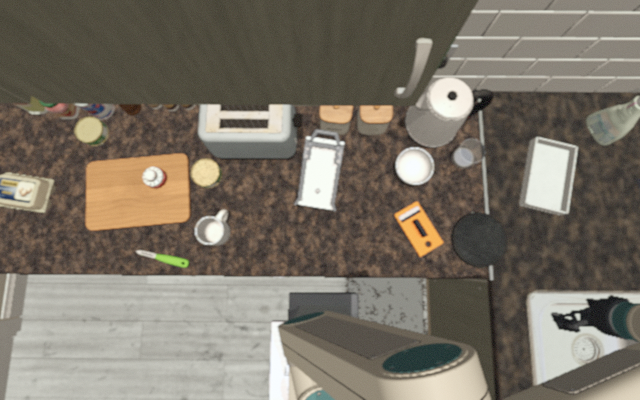

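The scene picture shows the mandoline at about (305,205) and the plate at (385,197). The top picture shows the mandoline at (320,170) with the pin near (317,190), and the plate at (419,229). Its blade strip is at (408,212) and its rib is dark at (420,230).

```bash
cat > h.py <<'E'
from station import ctrl
import cv2,numpy as np
from scipy.spatial.transform import Rotation as R
def info(n):
    i=ctrl.camera_info(n);return np.array(i["K"]),np.array(i["extrinsics"])
def back(K,E,uv,z):
    d=np.array([(uv[0]-K[0,2])/K[0,0],-(uv[1]-K[1,2])/K[1,1],-1.])
    c=-E[:3,:3].T@E[:3,3]; d=E[:3,:3].T@d
    return c+d*(z-c[2])/d[2]
def proj(K,E,P):
    p=np.atleast_2d(P)@E[:3,:3].T+E[:3,3]; p=p*[1,-1,-1]; q=p@K.T; return q[:,:2]/q[:,2:]
def tool():
    s=ctrl.state(); q=s["tool_rot"]; return np.array(s["position"]),R.from_quat([q[1],q[2],q[3],q[0]]).as_matrix(),s
def crop(im,x0,y0,w,h,f,name):
    cv2.imwrite(name,cv2.cvtColor(cv2.resize(im[y0:y0+h,x0:x0+w],None,fx=f,fy=f,interpolation=cv2.INTER_CUBIC),cv2.COLOR_RGB2BGR))
E
python3 - <<'E'
from h import *
im=ctrl.read_camera("top");K,E=info("top")
crop(im,290,120,160,140,5,"/tmp/a.png"); 
a=cv2.resize(cv2.imread("/tmp/a.png"),(680,595));cv2.imwrite("pics/topcrop.png",a) # scale 4.25
h=cv2.cvtColor(im,cv2.COLOR_RGB2HSV); m=cv2.inRange(h,(8,150,120),(22,255,255)); m[:,:390]=0;m[:190]=0;m[270:]=0;m[:,450:]=0
ys,xs=np.nonzero(m);r=cv2.minAreaRect(np.c_[xs,ys].astype(np.float32));b=cv2.boxPoints(r)
P=np.array([back(K,E,p,.006) for p in b]);print(b.round(1),P.round(4),[np.linalg.norm(P[i]-P[i-1]).round(4) for i in range(4)],P.mean(0))
E
```

```text
[[392.7 214.3]
 [417.  199.4]
 [443.5 242.5]
 [419.2 257.4]] [[ 0.4746 -0.2135  0.006 ]
 [ 0.5226 -0.291   0.006 ]
 [ 0.3885 -0.3679  0.006 ]
 [ 0.3424 -0.2914  0.006 ]] [np.float64(0.1535), np.float64(0.0912), np.float64(0.1545), np.float64(0.0894)] [ 0.43200648 -0.2909483   0.006     ]
```

View pics/topcrop.png

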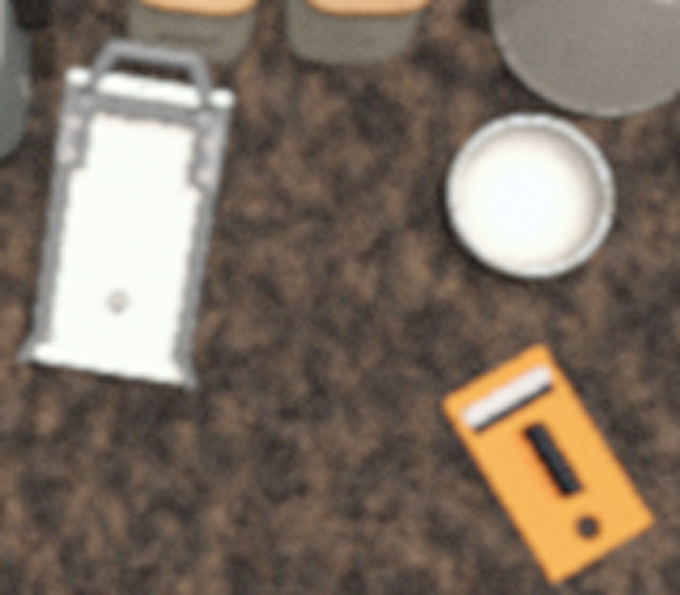

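The crop (scale 4.25, offset 290,120) shows the pin at crop (118,300), the bed's low corners at (33,357) and (191,382), and the hole at (588,527). Next I'll fit the mandoline pose and work out the first move.

```bash
cat >> h.py <<'E'
def bedR(yaw): return R.from_euler("ZY",[yaw,-np.radians(28)]).as_matrix()
def bedpts(p,B): return np.array([p[0],p[1],.055])+np.asarray(B)@bedR(p[2]).T
def show_tool(target_p,target_R):
    P,T,s=tool(); print("shift(tool mm)",(T.T@(target_p-P)*1e3).round(1),"turn deg",np.degrees(R.from_matrix(T.T@target_R).as_rotvec()).round(1),"pos",P.round(4))
E
python3 - <<'E'
from h import *
from scipy.optimize import least_squares
K,E=info("top")
c=lambda x,y:(290+x/4.25,120+y/4.25)
B=[[0,0,.0096],[-.055,.056,0],[-.055,-.056,0],[.157,.056,0],[.157,-.056,0]]
U=np.array([c(118,300),c(33,360),c(191,384),c(68,78),c(233,97)])
f=lambda p:((proj(K,E,bedpts(p,B))-U)*np.array([[3],[1],[1],[.5],[.5]])).ravel()
r=least_squares(f,[.55,0,-.1],loss="soft_l1");print(r.x,f(r.x).reshape(-1,2).round(1)) 
# plate
hole=back(K,E,c(588,527),.006);rib=(back(K,E,c(531,430),.038)+back(K,E,c(570,490),.038))/2
print("hole",hole,"rib",rib)
n=np.array([.0387,.0666]);yaw=np.arctan2(.0387,.0666)
Rt=R.from_euler("Z",yaw).as_matrix()@np.diag([1,-1,-1.])
show_tool(np.array([.432-.07*np.cos(yaw)*0,-.291,.23]),Rt)
for n in("mug","x"): pass
Kw,Ew=info("wrist");P,T,s=tool();print(Kw.round(1).tolist(),(T.T@(-Ew[:3,:3].T@Ew[:3,3]-P)).round(3),(T.T@Ew[:3,:3].T).round(2))
E
```

```text
[ 0.54089095  0.02024754 -0.13961652] [[ 0.3  0.8]
 [ 0.1 -0.5]
 [-1.1 -0.9]
 [-0.  -1.2]
 [-0.3 -0.7]]
hole [ 0.38337592 -0.32098784  0.006     ] rib [ 0.42900363 -0.28711237  0.038     ]
shift(tool mm) [ 300.6 -199.     0.8] turn deg [-0.1 -0.  -9.4] pos [ 0.2216 -0.5837  0.2304]
[[294.3, 0.0, 327.3], [0.0, 294.3, 201.6], [0.0, 0.0, 1.0]] [ 0.085 -0.001 -0.144] [[-0.    0.95  0.33]
 [ 1.    0.   -0.  ]
 [-0.    0.33 -0.95]]
```

```bash
python3 -m handwheel '[[[0.0376,-0.0249,0,0,0,0,0.085],[0.0376,-0.0249,0,0,0,0,0.085],[0.0376,-0.0249,0,0,0,0,0.085],[0.0376,-0.0249,0,0,0,0,0.085],[0.0376,-0.0249,0,0,0,0,0.085],[0.0376,-0.0249,0,0,0,0,0.085],[0.0376,-0.0249,0,0,0,0,0.06],[0.0376,-0.0249,0,0,0,-8.5,0.05]]]'
python3 -m handwheel '[[[0,0,0,0,0,-0.8,0.05],[0,0,0,0,0,0,0.05],[0,0,0,0,0,0,0.05]]]'
python3 - <<'E'
from h import *
K,E=info("wrist");im=ctrl.read_camera("wrist");np.savez("w1.npz",K=K,E=E,im=im)
cv2.imwrite("pics/w1.png",cv2.cvtColor(im,cv2.COLOR_RGB2BGR))
h=cv2.cvtColor(im,cv2.COLOR_RGB2HSV); m=cv2.inRange(h,(8,150,100),(22,255,255))
n,l,st,_=cv2.connectedComponentsWithStats(m);k=1+np.argmax(st[1:,4]);ys,xs=np.nonzero(l==k)
hull=cv2.convexHull(np.c_[xs,ys].astype(np.int32))[:,0]
W=np.array([back(K,E,p,.006)[:2] for p in hull]);r=cv2.minAreaRect((W*1e3).astype(np.float32));print("plate rect",r,cv2.boxPoints(r).round(1).tolist())
print(tool()[0],tool()[1].round(3))
E
```

```text
clock: 0.95
position: [0.4329, -0.2896, 0.2311]
tool_rot: [-0.0, 0.967, 0.254, -0.0]
contact_force: [0.2, 0.3, 0.3]
grip_width: 0.0589
gripper_force: 0.0
clock: 1.25
position: [0.4319, -0.2918, 0.2311]
tool_rot: [0.0, 0.966, 0.259, -0.0]
contact_force: [-0.3, 0.0, 0.2]
grip_width: 0.0503
gripper_force: 0.0
plate rect ((432.273681640625, -290.24078369140625), (151.73492431640625, 86.18327331542969), 30.345205307006836) [[345.0, -291.3999938964844], [388.6000061035156, -365.79998779296875], [519.5, -289.1000061035156], [476.0, -214.6999969482422]]
[ 0.43174887 -0.29220916  0.23116924] [[ 0.866  0.499 -0.   ]
 [ 0.499 -0.866 -0.   ]
 [-0.    -0.    -1.   ]]
```

View pics/w1.png

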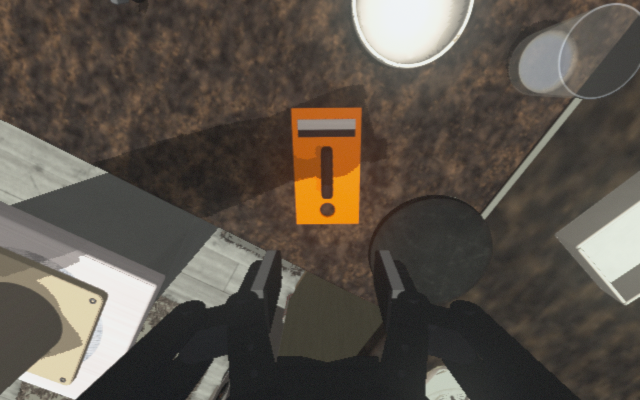

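The wrist view shows the plate upright at (326,166), rib at (327,172), blade strip at the top and hole at (328,210). The measured size is 151.7×86.2 mm at z = 6 mm, which matches, so I'll go down and grip.

```bash
python3 -m handwheel '[[[0.0015,-0.0014,0.045,0,0,-0.3,0.045],[0,0,0.045,0,0,0,0.045],[0,0,0.045,0,0,0,0.045],[0,0,0.04,0,0,0,0.045],[0,0,0.025,0,0,0,0.045],[0,0,0.015,0,0,0,0.045],[0,0,0.005,0,0,0,0.045],[0,0,0,0,0,0,0.045]]]'
python3 -m handwheel '[[[0,0,0,0,0,0,0],[0,0,0,0,0,0,0],[0,0,0,0,0,0,0],[0,0,0,0,0,0,0],[0,0,0,0,0,0,0],[0,0,0,0,0,0,0]]]'
```

```text
clock: 2.1
position: [0.432, -0.29, 0.0107]
tool_rot: [-0.001, 0.965, 0.261, -0.0]
contact_force: [-0.7, -0.0, 1.1]
grip_width: 0.0451
gripper_force: 0.0
clock: 2.7
position: [0.4341, -0.2906, 0.0128]
tool_rot: [0.002, 0.965, 0.262, 0.001]
contact_force: [-0.6, -0.8, 6.7]
grip_width: 0.0131
gripper_force: 61.9
```

```bash
python3 -m handwheel '[[[0,0,-0.02,0,0,0,0],[0,0,-0.04,0,0,0,0],[0,0,-0.045,0,0,0,0],[0,0,-0.045,0,0,0,0],[0,0,-0.04,0,0,0,0],[0,0,-0.02,0,0,0,0],[0,0,0,0,0,0,0],[0,0,0,0,0,0,0]]]'
python3 - <<'E'
from h import *
K,E=info("wrist");P,T,s=tool();im=ctrl.read_camera("wrist");np.savez("w2.npz",K=K,E=E,im=im,P=P,T=T)
cv2.imwrite("pics/w2.png",cv2.cvtColor(im,cv2.COLOR_RGB2BGR))
print(P,s["contact_force"],s["grip_width"])
# predicted plate corners if plate z in tool = .0128
Wc=P+np.array([[.0735,.042,.0068],[.0735,-.042,.0068],[-.0765,.042,.0068],[-.0765,-.042,.0068]])@T.T
print(proj(K,E,Wc).round(1))
E
```

```text
clock: 3.5
position: [0.4325, -0.2888, 0.2204]
tool_rot: [-0.0, 0.965, 0.262, -0.0]
contact_force: [0.2, 0.1, -2.4]
grip_width: 0.0127
gripper_force: 60.9
[ 0.43248593 -0.28881146  0.22044703] [ 0.21775177  0.08155311 -2.37026613] 0.012743468475159255
[[412.5 124.8]
 [243.2 124.8]
 [391.2 358.1]
 [264.4 358.2]]
```

View pics/w2.png

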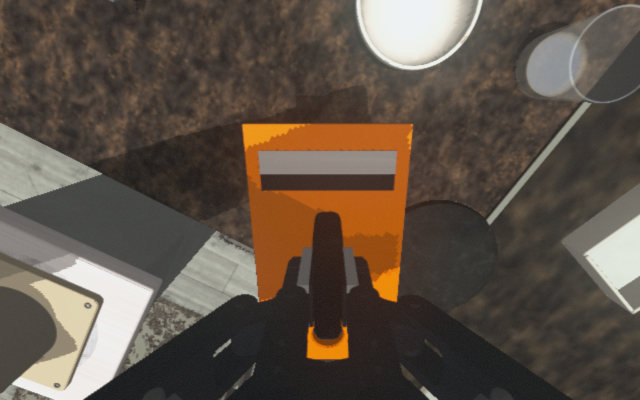

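The wrist view shows the plate held square: nose edge at row 124 with corners (243,124) and (413,124). That matches the prediction to about 1 px. Next I'll plan a look pose in front of the mandoline.

```bash
cat >> h.py <<'E'
BP=[.5409,.0202,-.1396]
C=np.array([-.0015,0,.0128])  # plate centre in tool
def target(nx,nh,pitch,ny=0,dyaw=0,BP=None):
    BP=BP or globals()["BP"]
    nose=bedpts(BP,[[nx/1e3,ny/1e3,nh/1e3]])[0]
    Rp=R.from_euler("ZY",[BP[2]+np.radians(dyaw),-np.radians(pitch)]).as_matrix()
    Rt=Rp@np.diag([1,-1,-1.]); cen=nose-Rp[:,0]*.075
    return cen-Rt@C,Rt
def where():
    P,T,s=tool(); Rp=T@np.diag([1,-1,-1.]); nose=P+T@C+Rp[:,0]*.075
    b=bedR(BP[2]); pitch=np.degrees(np.arcsin(Rp[2,0])); rel=b.T@Rp
    print("nose in bed mm",((nose-[BP[0],BP[1],.055])@b*1e3).round(1),"pitch",pitch.round(2),"yawrel",np.degrees(np.arctan2(rel[1,0],rel[0,0])).round(2),"roll",np.degrees(np.arctan2(rel[2,1],rel[2,2])).round(2),"F",np.round(s["contact_force"],1),"t",s["clock"],"w",s["grip_width"])
def path(wps):  # rows relative one to the next, shift in axes at row start
    P,T,s=tool()
    for w in wps:
        p,r=target(*w); print(w,"shift",(T.T@(p-P)*1e3).round(1),"turn",np.degrees(R.from_matrix(T.T@r).as_rotvec()).round(2)); P,T=p,r
E
python3 - <<'E'
from h import *
where();path([(-20,100,0),(-20,100,28)])
E
```

```text
nose in bed mm [  64.5 -275.   137.2] pitch -0.06 yawrel 41.92 roll 18.47 F [-0.2  0.7 -2.3] t 3.55 w 0.012602745796621538
(-20, 100, 0) shift [ 142.  -296.5   73.4] turn [-0.16  0.12 38.39]
(-20, 100, 28) shift [ 2.6 -0.  36. ] turn [-0. 28. -0.]
```

```bash
python3 -m handwheel '[[[0.0178,-0.037,0.005,0,0,0,0],[0.0178,-0.037,0.005,0,0,0,0],[0.0178,-0.037,0.005,0,0,0,0],[0.0178,-0.037,0.005,0,0,0,0],[0.0178,-0.037,0.005,0,0,0,0],[0.0178,-0.037,0.005,0,0,0,0],[0.0178,-0.037,0.005,0,0,0,0],[0.0178,-0.037,0.005,0,0,0,0]]]'
python3 -m handwheel '[[[0,0,0,0,0,7.7,0],[0,0,0,0,0,7.7,0],[0,0,0,0,0,7.7,0],[0,0,0,0,0,7.7,0],[0,0,0,0,0,7.6,0],[0,0,0,0,0,0,0]]]'
python3 -m handwheel '[[[0,0,0.01,0,7,0,0],[0,0,0.01,0,7,0,0],[0,0,0.01,0,7,0,0],[0,0,0.01,0,7,0,0],[0,0,0,0,0,0,0],[0,0,0,0,0,0,0]]]'
python3 - <<'E'
from h import *
where();path([(-20,100,28)])
K,E=info("wrist");P,T,s=tool();im=ctrl.read_camera("wrist");np.savez("w3.npz",K=K,E=E,im=im,P=P,T=T)
for q in ([0,0,.0096],[.025,.0445,.016],[.025,-.0445,.016],[.095,.0245,.016],[-.055,.056,0],[-.055,-.056,0]): print(q,proj(K,E,bedpts(BP,[q])).round(1))
cv2.imwrite("pics/w3.png",cv2.cvtColor(im,cv2.COLOR_RGB2BGR))
E
```

```text
clock: 4.35
position: [0.4035, 0.0397, 0.1786]
tool_rot: [-0.001, 0.965, 0.262, -0.002]
contact_force: [1.6, -0.8, -1.0]
grip_width: 0.0125
gripper_force: 60.8
clock: 4.95
position: [0.4017, 0.0194, 0.1789]
tool_rot: [-0.007, 0.998, -0.061, -0.002]
contact_force: [-0.4, -0.4, -1.5]
grip_width: 0.0128
gripper_force: 60.8
clock: 5.55
position: [0.4088, 0.0184, 0.1404]
tool_rot: [0.007, 0.969, -0.059, 0.239]
contact_force: [0.5, 1.0, -0.2]
grip_width: 0.0131
gripper_force: 60.8
nose in bed mm [ -1.8 -18.9 123.5] pitch 27.68 yawrel 0.75 roll 1.37 F [ 0.5  1.  -0.2] t 5.55 w 0.01314713460264794
(-20, 100, 28) shift [-17.9 -19.8  24.5] turn [-1.36  0.33  0.74]
[0, 0, 0.0096] [[309.7 110.8]]
[0.025, 0.0445, 0.016] [[255.5  79. ]]
[0.025, -0.0445, 0.016] [[362.6  80.3]]
[0.095, 0.0245, 0.016] [[275.6 -21.3]]
[-0.055, 0.056, 0] [[253.5 168.6]]
[-0.055, -0.056, 0] [[368.6 170.6]]
```

View pics/w3.png

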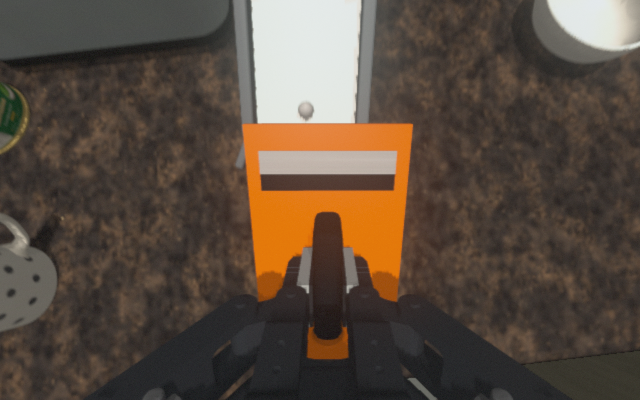

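The picture shows the pin at (306,108), predicted at (310,111), with the rails on either side at columns of about 254 and 358. I'll take sub-pixel edges to correct the lateral offset and yaw.

```bash
python3 - <<'E'
from h import *
d=np.load("w3.npz");im=d["im"];g=cv2.cvtColor(im,cv2.COLOR_RGB2GRAY)
for r in (20,90): print(r,g[r,228:262].tolist(),g[r,350:384].tolist())
print(g[96:124,306].tolist(),g[106,292:322].tolist())
crop(im,225,0,160,125,4.5,"pics/w3c.png")
E
```

```text
20 [58, 55, 52, 60, 63, 71, 95, 118, 126, 126, 128, 128, 129, 130, 132, 134, 132, 126, 111, 95, 83, 81, 84, 122, 195, 227, 230, 230, 230, 230, 231, 230, 230, 231] [230, 230, 231, 231, 230, 230, 229, 225, 223, 208, 138, 97, 112, 129, 138, 137, 138, 138, 137, 137, 137, 136, 136, 132, 118, 103, 83, 80, 77, 76, 73, 76, 73, 75]
90 [72, 70, 74, 81, 81, 85, 85, 84, 84, 83, 88, 100, 116, 125, 126, 124, 126, 127, 127, 129, 129, 123, 113, 97, 82, 81, 89, 137, 210, 228, 229, 230, 229, 230] [230, 229, 228, 222, 222, 220, 199, 113, 109, 125, 134, 134, 133, 134, 133, 132, 133, 133, 128, 119, 108, 92, 89, 87, 82, 80, 76, 75, 73, 75, 75, 73, 77, 76]
[232, 230, 230, 227, 218, 208, 197, 193, 198, 203, 204, 201, 197, 192, 187, 178, 170, 160, 153, 142, 133, 130, 135, 147, 173, 204, 217, 165] [230, 230, 230, 230, 230, 225, 201, 176, 177, 184, 191, 197, 202, 205, 204, 199, 192, 183, 173, 163, 170, 204, 229, 230, 230, 231, 230, 231, 231, 231]
```

View pics/w3c.png

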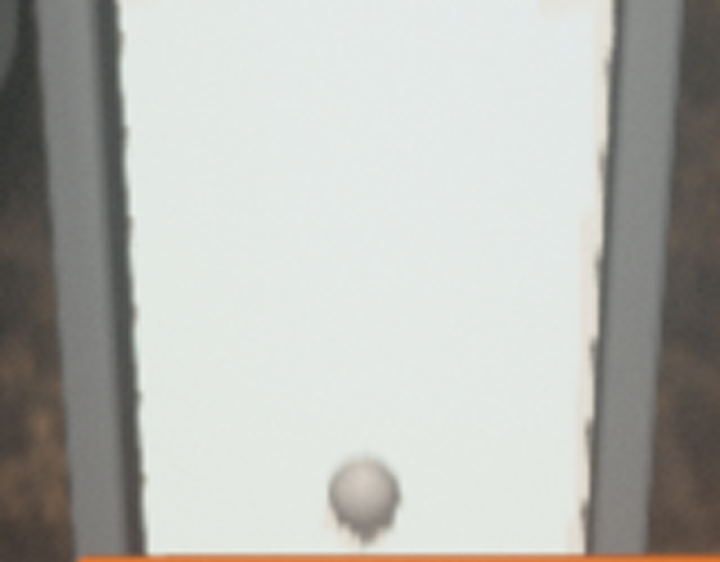

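The crop (scale 4.5, offset 225,0) shows the pin top at crop (364,490), i.e. (305.9,108.9), with both rails running straight on either side.

```bash
python3 - <<'E'
from h import *
from scipy.optimize import least_squares
d=np.load("w3.npz");K,E=d["K"],d["E"]
L=[(.0445,0,20,251.5),(.0445,0,90,255.3),(-.0445,0,20,359.7),(-.0445,0,90,356.7),(.0445,.016,20,246.2),(.0445,.016,90,250.9),(-.0445,.016,20,360.7),(-.0445,.016,90,357.7)]
def f(p,dz=0):
    pp=proj(K,E,bedpts(p[:3],[[0,0,.0096]])+[0,0,dz])[0]-[305.9,108.9]
    o=list(pp*2)
    for y,z,r,c in L:
        q=proj(K,E,bedpts(p[:3],[[0.0,y,z],[.08,y,z]])+[0,0,dz]); t=(r-q[0,1])/(q[1,1]-q[0,1]); o.append(q[0,0]+t*(q[1,0]-q[0,0])-c)
    return np.array(o)
for dz in(-.003,0,.003):
    r=least_squares(f,BP,args=(dz,));print(dz,r.x.round(4),np.round(r.fun,1),r.cost)
g=lambda p:np.r_[f(p[:3],p[3]),p[3]/.003];r=least_squares(g,BP+[0]);print(r.x.round(4))
E
```

```text
-0.003 [ 0.5444  0.0237 -0.1317] [-0.5  0.5  0.9  1.9 -1.6 -1.1  1.3  1.8 -1.2 -0.8] 7.82493923064384
0 [ 0.543   0.0236 -0.1324] [-0.6  0.2  0.3  1.3 -1.  -0.5  0.6  1.1 -0.5 -0.2] 2.6688400853593923
0.003 [ 0.5416  0.0235 -0.1331] [-0.7  0.  -0.3  0.7 -0.3  0.1 -0.1  0.4  0.2  0.5] 0.7967713145119036
[ 0.5419  0.0235 -0.133   0.0024]
```

```bash
sed -i 's/^BP=.*/BP=[.5423,.0235,-.1328]/; s/p\[1\],\.055\]/p[1],.056]/; s/BP\[1\],\.055\]/BP[1],.056]/' h.py; python3 - <<'E'
from h import *
where();path([(-70,60,27.7),(-70,60,11)])
E
```

```text
nose in bed mm [  1.4 -22.  124.7] pitch 27.99 yawrel 0.39 roll 1.17 F [ 1.3 -0.3 -0.3] t 5.6 w 0.012931432206410878
(-70, 60, 27.7) shift [-71.1 -22.   64.7] turn [-1.17 -0.29  0.4 ]
(-70, 60, 11) shift [  6.8  -0.  -20.6] turn [  0.  -16.7  -0. ]
```

```bash
python3 -m handwheel '[[[0,0,0,-0.6,-5.6,0.2,0],[0,0,0,-0.6,-5.6,0.2,0],[0,0,0,0,-5.6,0,0],[-0.0122,-0.0055,0.015,0,0,0,0],[-0.0122,-0.0055,0.015,0,0,0,0],[-0.0122,-0.0055,0.015,0,0,0,0],[-0.0122,-0.0055,0.015,0,0,0,0],[0,0,0,0,0,0,0]]]'
python3 -m handwheel '[[[0,0,0,0,0,0,0]]]' >/dev/null
python3 - <<'E'
from h import *
where();path([(-60,20,10),(-45,10,10),(-25,11,12),(-5,13,15),(20,10,17),(45,7,19),(70,5,21),(88,3.5,22)])
E
```

```text
clock: 6.4
position: [0.3761, 0.0248, 0.074]
tool_rot: [0.001, 0.994, -0.055, 0.096]
contact_force: [-0.7, -0.0, -1.0]
grip_width: 0.013
gripper_force: 60.8
nose in bed mm [-67.  -19.1  60.5] pitch 11.36 yawrel 1.2 roll 1.07 F [ 0.3  0.2 -1.8] t 6.5 w 0.013021425665568713
(-60, 20, 10) shift [ 19.1 -19.9  35.3] turn [-0.71 -1.35  1.16]
(-45, 10, 10) shift [17.4  0.   4.9] turn [0. 0. 0.]
(-25, 11, 12) shift [18.3 -0.  -4.6] turn [0. 2. 0.]
(-5, 13, 15) shift [18.1  0.  -3.6] turn [-0.  3.  0.]
(20, 10, 17) shift [24.6 -0.  -0.1] turn [ 0.  2. -0.]
(45, 7, 19) shift [24.7 -0.   0.7] turn [-0.  2.  0.]
(70, 5, 21) shift [24.6 -0.   0.6] turn [0. 2. 0.]
(88, 3.5, 22) shift [17.8  0.   0.6] turn [ 0.  1. -0.]
```

```bash
python3 - <<'E'
from h import *
print(ctrl.state()["joints"].round(3))
E
python3 -m handwheel '[[[0,-0.01,0,0,0,0,0],[0,-0.01,0,0,0,0,0],[0,0,0,0,0,0,0]]]' 
python3 - <<'E'
from h import *
print(ctrl.state()["joints"].round(3));where();path([(-60,20,10)])
E
```

```text
[-0.113 -0.154 -0.867  0.66   0.009  3.141]
clock: 6.8
position: [0.3774, 0.0317, 0.0754]
tool_rot: [-0.003, 0.994, -0.049, 0.099]
contact_force: [-0.7, -0.2, -1.5]
grip_width: 0.013
gripper_force: 60.8
[-0.101 -0.155 -0.869  0.659  0.017  3.141]
nose in bed mm [-69.4 -11.1  61. ] pitch 11.31 yawrel 1.95 roll 1.88 F [-0.7 -0.2 -1.5] t 6.8 w 0.01298207011858231
(-60, 20, 10) shift [ 21.5 -12.2  35.2] turn [-1.3  -1.29  1.88]
```

The last joint is at its limit (3.141), and the insertion heading needs about 3.37. The same orientation is reachable at j6 ≈ -2.91, so I'll lift clear and turn the tool back almost a full circle.

```bash
python3 -m handwheel '[[[0,0,-0.03,0,0,0,0],[0,0,-0.03,0,0,0,0],[0,0,-0.03,0,0,0,0],[0,0,0,0,0,-8.5,0],[0,0,0,0,0,-8.5,0],[0,0,0,0,0,-8.5,0],[0,0,0,0,0,-8.5,0],[0,0,0,0,0,-8.5,0]]]'
for i in 1; do python3 -m handwheel '[[[0,0,0,0,0,-8.5,0],[0,0,0,0,0,-8.5,0],[0,0,0,0,0,-8.5,0],[0,0,0,0,0,-8.5,0],[0,0,0,0,0,-8.5,0],[0,0,0,0,0,-8.5,0],[0,0,0,0,0,-8.5,0],[0,0,0,0,0,-8.5,0]]]'; done
python3 - <<'E'
from h import *
print(ctrl.state()["joints"].round(3));where()
E
```

```text
clock: 7.6
position: [0.3586, 0.0318, 0.163]
tool_rot: [0.033, 0.943, 0.318, 0.093]
contact_force: [0.3, 0.2, -1.3]
grip_width: 0.0128
gripper_force: 60.8
clock: 8.4
position: [0.3585, 0.0318, 0.1629]
tool_rot: [0.079, 0.604, 0.791, 0.058]
contact_force: [-0.3, -0.3, -1.5]
grip_width: 0.0128
gripper_force: 60.8
[-0.106 -0.315 -0.77   0.921  0.018  1.201]
nose in bed mm [-142.    52.   177.9] pitch -3.11 yawrel 111.5 roll 15.11 F [-0.3 -0.3 -1.5] t 8.4 w 0.012781258744312655
```

```bash
python3 -m handwheel '[[[0,0,0,0,0,-8.5,0],[0,0,0,0,0,-8.5,0],[0,0,0,0,0,-8.5,0],[0,0,0,0,0,-8.5,0],[0,0,0,0,0,-8.5,0],[0,0,0,0,0,-8.5,0],[0,0,0,0,0,-8.5,0],[0,0,0,0,0,-8.5,0]]]' | head -1
python3 -m handwheel '[[[0,0,0,0,0,-8.5,0],[0,0,0,0,0,-8.5,0],[0,0,0,0,0,-8.5,0],[0,0,0,0,0,-8.5,0],[0,0,0,0,0,-8.5,0],[0,0,0,0,0,-8.5,0],[0,0,0,0,0,-8.5,0],[0,0,0,0,0,-8.5,0]]]' | head -2
python3 -m handwheel '[[[0,0,0,0,0,-8.5,0],[0,0,0,0,0,-8.5,0],[0,0,0,0,0,-8.5,0],[0,0,0,0,0,-8.5,0],[0,0,0,0,0,-8.5,0],[0,0,0,0,0,-8.5,0],[0,0,0,0,0,-8.5,0],[0,0,0,0,0,-8.5,0]]]'
python3 -m handwheel '[[[0,0,0,0,0,-8.5,0],[0,0,0,0,0,-8.5,0],[0,0,0,0,0,-8.5,0],[0,0,0,0,0,0,0],[0,0,0,0,0,0,0]]]' | head -2
python3 - <<'E'
from h import *
print(ctrl.state()["joints"].round(3));where();path([(-65,50,10)])
E
```

```text
clock: 9.2
clock: 10.0
position: [0.3585, 0.0318, 0.1629]
clock: 10.8
position: [0.3586, 0.0318, 0.163]
tool_rot: [-0.041, 0.899, -0.427, 0.089]
contact_force: [-0.6, 0.5, -0.8]
grip_width: 0.0127
gripper_force: 60.8
clock: 11.3
position: [0.3585, 0.0318, 0.1628]
[-0.106 -0.315 -0.77   0.921  0.018 -2.795]
nose in bed mm [-48.7 -38.9 147.4] pitch 10.2 yawrel -19.13 roll -4.21 F [ 0.   0.2 -1.7] t 11.3 w 0.013418116520619344
(-65, 50, 10) shift [  4.3 -16.   97.3] turn [ -1.48  -0.96 -18.32]
```

```bash
python3 -m handwheel '[[[0.0014,-0.0055,0.032,0,0,0,0],[0.0014,-0.0055,0.032,0,0,0,0],[0.0014,-0.0055,0.032,0,0,0,0],[0,0,0,-0.5,-0.3,-6.1,0],[0,0,0,-0.5,-0.3,-6.1,0],[0,0,0,-0.5,-0.3,-6.1,0],[0,0,0,0,0,0,0],[0,0,0,0,0,0,0]]]'
python3 - <<'E'
from h import *
print(ctrl.state()["joints"].round(3));where();path([(-60,20,10),(-45,10,10)])
E
```

```text
clock: 12.1
position: [0.3881, 0.0446, 0.0707]
tool_rot: [0.006, 0.994, -0.066, 0.087]
contact_force: [-0.9, -0.1, -1.4]
grip_width: 0.0127
gripper_force: 60.8
[-0.039 -0.103 -0.835  0.664 -0.017 -3.048]
nose in bed mm [-64.6   0.5  51.2] pitch 10.05 yawrel -0.05 roll -0.04 F [-0.9 -0.1 -1.4] t 12.1 w 0.012711230917886526
(-60, 20, 10) shift [14.   0.5 28.2] turn [ 0.02 -0.05 -0.04]
(-45, 10, 10) shift [17.4  0.   4.9] turn [0. 0. 0.]
```

```bash
python3 -m handwheel '[[[0.007,0.0005,0.014,0,0,0,0],[0.007,0,0.014,0,0,0,0],[0.0087,0,0.0025,0,0,0,0],[0.0087,0,0.0025,0,0,0,0],[0.009,0,-0.0023,0,1,0,0],[0.009,0,-0.0023,0,1,0,0],[0,0,0,0,0,0,0],[0,0,0,0,0,0,0]]]'
python3 - <<'E'
from h import *
where();path([(-5,13,15),(20,10,17),(45,7,19),(70,5,21),(88,3.5,22)])
im=ctrl.read_camera("wrist");cv2.imwrite("pics/w4.png",cv2.cvtColor(im,cv2.COLOR_RGB2BGR))
E
```

```text
clock: 12.9
position: [0.4409, 0.0371, 0.0518]
tool_rot: [0.007, 0.992, -0.065, 0.105]
contact_force: [-0.3, 0.4, -1.9]
grip_width: 0.0129
gripper_force: 60.9
nose in bed mm [-25.1   0.3  11.8] pitch 12.07 yawrel 0.15 roll 0.02 F [-0.3  0.4 -1.9] t 12.9 w 0.012904721879334296
(-5, 13, 15) shift [18.5  0.1 -2.9] turn [0.02 2.93 0.14]
(20, 10, 17) shift [24.6 -0.  -0.1] turn [ 0.  2. -0.]
(45, 7, 19) shift [24.7 -0.   0.7] turn [-0.  2.  0.]
(70, 5, 21) shift [24.6 -0.   0.6] turn [0. 2. 0.]
(88, 3.5, 22) shift [17.8  0.   0.6] turn [ 0.  1. -0.]
```

View pics/w4.png

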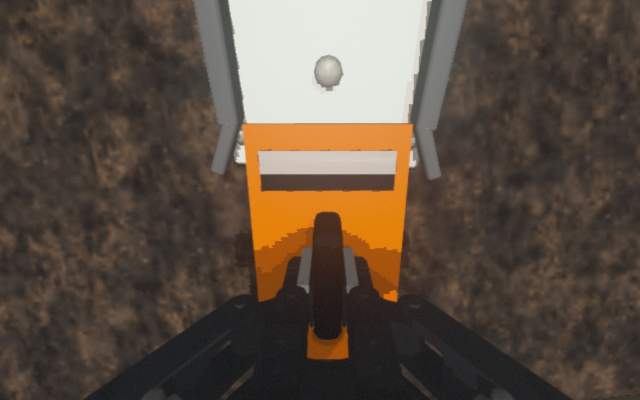

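The picture shows the pin at (328,70), the plate's middle at column 328 and the nose centred between the rail flares at row 124. I'll carry on up over the pin.

```bash
python3 -m handwheel '[[[0.009,0,-0.0015,0,1.5,0.1,0],[0.0095,0,-0.0015,0,1.5,0,0],[0.0123,0,0,0,1,0,0],[0.0123,0,0,0,1,0,0],[0.0123,0,0.0003,0,1,0,0],[0.0123,0,0.0003,0,1,0,0],[0,0,0,0,0,0,0]]]'
python3 - <<'E'
from h import *
where();path([(70,5,21),(88,3.0,22),(106,2.5,23),(118,2,23.3),(124,1.5,23.5),(130,1.5,23.5)])
E
```

```text
clock: 13.65
position: [0.5075, 0.0283, 0.0729]
tool_rot: [0.011, 0.984, -0.065, 0.167]
contact_force: [0.4, 1.0, -1.0]
grip_width: 0.0127
gripper_force: 60.8
nose in bed mm [47.6  0.2  7.6] pitch 19.23 yawrel 0.04 roll -0.01 F [ 0.4  1.  -1. ] t 13.65 w 0.012708367653305594
(70, 5, 21) shift [22.2  0.2  1.4] turn [0.01 1.77 0.04]
(88, 3.0, 22) shift [17.9  0.   1.1] turn [ 0.  1. -0.]
(106, 2.5, 23) shift [17.7 -0.  -0.1] turn [ 0.  1. -0.]
(118, 2, 23.3) shift [11.9 -0.  -0.2] turn [-0.   0.3  0. ]
(124, 1.5, 23.5) shift [ 6.  -0.   0.3] turn [ 0.   0.2 -0. ]
(130, 1.5, 23.5) shift [ 6.   0.  -0.5] turn [0. 0. 0.]
```

```bash
python3 -m handwheel '[[[0.0111,0,0.0007,0,0.9,0,0],[0.0111,0.0002,0.0007,0,0.9,0,0],[0.009,0,0.0006,0,0.5,0,0],[0.009,0,0.0006,0,0.5,0,0],[0,0,0,0,0,0,0],[0,0,0,0,0,0,0]]]'
python3 - <<'E'
from h import *
where();path([(106,2.5,23)])
E
```

```text
clock: 14.25
position: [0.5433, 0.0234, 0.0832]
tool_rot: [0.013, 0.98, -0.065, 0.189]
contact_force: [0.1, 0.4, -1.9]
grip_width: 0.0129
gripper_force: 60.8
nose in bed mm [85.3  0.   2.9] pitch 21.81 yawrel 0.05 roll -0.01 F [ 0.1  0.4 -1.9] t 14.25 w 0.012871669612366667
(106, 2.5, 23) shift [20.4  0.  -0.3] turn [0.02 1.19 0.05]
```

```bash
python3 -m handwheel '[[[0.007,0,-0.0001,0,0.4,0,0],[0.007,0,-0.0001,0,0.4,0,0],[0.0064,0,-0.0001,0,0.4,0,0],[0.006,0,-0.0001,0,0.15,0,0],[0.006,0,-0.0001,0,0.15,0,0],[0,0,0,0,0,0,0],[0,0,0,0,0,0,0]]]'
python3 - <<'E'
from h import *
where();path([(124,1.5,23.5),(130,1.5,23.5)])
im=ctrl.read_camera("wrist");crop(im,170,0,300,225,2.6,"pics/w5.png")
K,E=info("wrist");print(proj(K,E,bedpts(BP,[[.135,.0245,.016],[.135,-.0245,.016],[.095,.0245,.016],[.13,0,.006]])).round(1))
E
```

```text
clock: 14.95
position: [0.5728, 0.0194, 0.0961]
tool_rot: [0.014, 0.977, -0.065, 0.202]
contact_force: [-0.6, -0.1, -1.1]
grip_width: 0.0131
gripper_force: 60.8
nose in bed mm [1.182e+02 1.000e-01 2.200e+00] pitch 23.33 yawrel 0.06 roll -0.01 F [-0.6 -0.1 -1.1] t 14.95 w 0.013125915458351926
(124, 1.5, 23.5) shift [5.8 0.  0.5] turn [0.02 0.17 0.06]
(130, 1.5, 23.5) shift [ 6.   0.  -0.5] turn [0. 0. 0.]
[[274.4  89.5]
 [383.8  89.6]
 [280.1 174.6]
 [329.   99.4]]
```

View pics/w5.png

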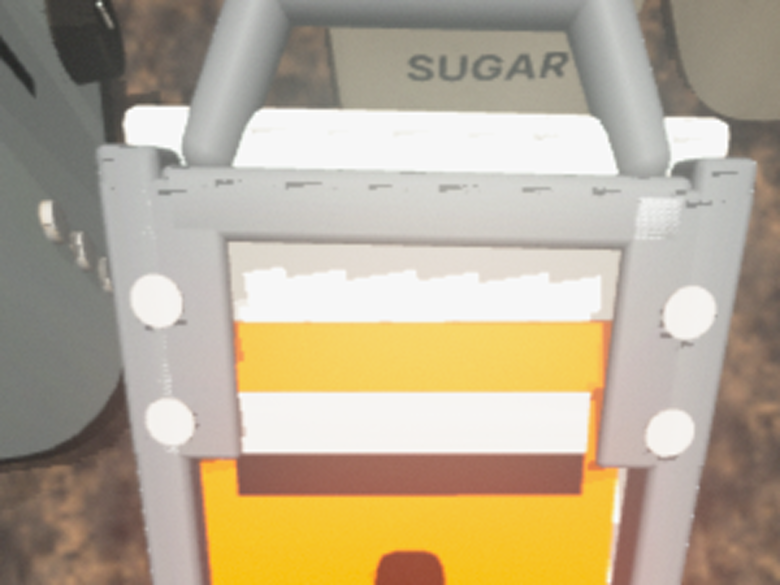

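The view shows the nose under both lips (row 322 of the crop) and centred about 2 mm left of the lips' middle. The stop and lips also sit about 1.4 mm nearer than predicted. I'll correct the yaw by -1° and slide to the hole.

```bash
python3 -m handwheel '[[[0.002,0.0005,0.0001,0,0.1,0.5,0],[0.003,0.0005,0.0001,0,0.1,0.5,0],[0.002,0,0,0,0,0,0],[0.0015,0,0,0,0,0,0],[0,0,0,0,0,0,0],[0,0,0,0,0,0,0]]]'
python3 - <<'E'
from h import *
where()
im=ctrl.read_camera("wrist");K,E=info("wrist");np.savez("w6.npz",K=K,E=E,im=im);crop(im,170,60,300,225,2.6,"pics/w6.png")
E
```

```text
clock: 15.6
position: [0.5804, 0.0173, 0.0993]
tool_rot: [0.012, 0.976, -0.073, 0.204]
contact_force: [-0.9, -0.7, -1.3]
grip_width: 0.0132
gripper_force: 60.9
nose in bed mm [126.6  -2.3   1.6] pitch 23.52 yawrel -0.95 roll -0.09 F [-0.9 -0.7 -1.3] t 15.6 w 0.013162510071114547
```

View pics/w6.png

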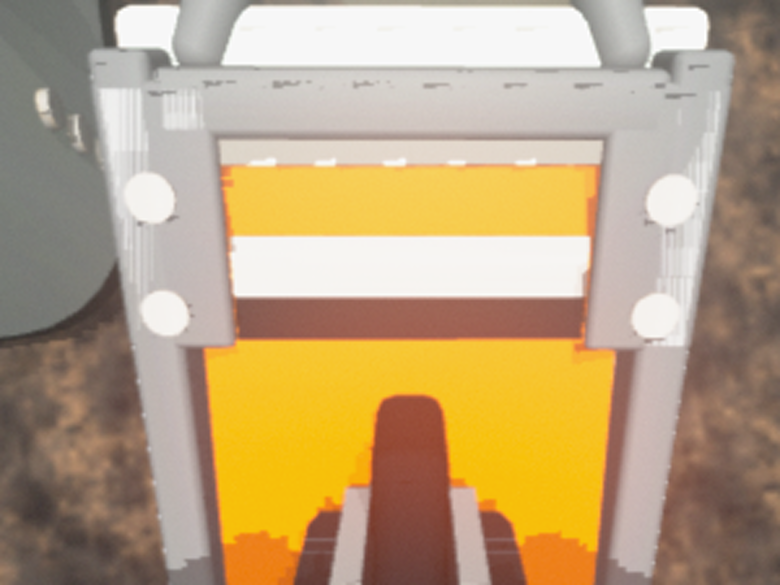

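The picture is now symmetric: lips at columns 217 and 603, plate middle at 409. The nose is about 7 mm from the stop. I'll advance about 2 mm and lower the tail in small steps.

```bash
python3 - <<'E'
from h import *
path([(128.6,1.4,23.6,-2.3,-.95),(128.6,0.2,27.9,-2.3,-.95)])
E
python3 -m handwheel '[[[0.002,0,0,0,0,0,0],[0,0,0,0,0,0,0],[0.0001,0,0.0016,0,1.1,0,0],[0.0001,0,0.0016,0,1.1,0,0],[0,0,0,0,0,0,0]]]'
python3 - <<'E'
from h import *
where();path([(128.6,0.2,27.9,-2.3,-.95)])
E
```

```text
(128.6, 1.4, 23.6, -2.3, -0.95) shift [2.1 0.  0.1] turn [-0.36  0.08 -0.07]
(128.6, 0.2, 27.9, -2.3, -0.95) shift [-0.7 -0.   6.7] turn [-0.   4.3 -0. ]
clock: 16.15
position: [0.5825, 0.017, 0.0964]
tool_rot: [0.013, 0.972, -0.073, 0.221]
contact_force: [-0.3, 0.1, -2.1]
grip_width: 0.013
gripper_force: 60.9
nose in bed mm [127.8  -2.4   0.7] pitch 25.63 yawrel -0.94 roll -0.1 F [-0.3  0.1 -2.1] t 16.15 w 0.012983865045844999
(128.6, 0.2, 27.9, -2.3, -0.95) shift [ 0.3 -0.   3.4] turn [-0.35  2.27 -0.09]
```

There is no force although the underside at the pin is about 6 mm above the bed, so the hole is over the pin. I'll continue down.

```bash
python3 -m handwheel '[[[0.0002,0,0.0015,0,1,0,0],[0.0001,0,0.0012,0,0.8,0,0],[0,0,0.0007,0,0.5,0,0],[0,0,0,0,0,0,0],[0,0,0,0,0,0,0]]]'
python3 - <<'E'
from h import *
where()
E
```

```text
clock: 16.65
position: [0.5853, 0.0166, 0.0943]
tool_rot: [0.015, 0.968, -0.073, 0.242]
contact_force: [-0.3, -0.6, -0.4]
grip_width: 0.0129
gripper_force: 60.9
nose in bed mm [129.9  -2.3   0.6] pitch 28.02 yawrel -0.94 roll -0.09 F [-0.3 -0.6 -0.4] t 16.65 w 0.012941500211921354
```

```bash
python3 -m handwheel '[[[0,0,0.001,0,0,0,0],[0,0,0.0008,0,0,0,0],[0,0,0,0,0,0,0],[0,0,0,0,0,0,0]]]'
python3 - <<'E'
from h import *
where()
E
```

```text
clock: 17.05
position: [0.5856, 0.0168, 0.0939]
tool_rot: [0.015, 0.968, -0.072, 0.242]
contact_force: [-13.0, 3.8, 15.2]
grip_width: 0.013
gripper_force: 63.8
nose in bed mm [ 1.3e+02 -2.1e+00  1.0e-01] pitch 28.01 yawrel -0.91 roll -0.1 F [-13.    3.8  15.2] t 17.05 w 0.01303967448448545
```

There is about 20 N of contact square to the bed at h ≈ 0. I'll ease off, release with a partial opening and back straight out.

```bash
python3 -m handwheel '[[[0,0,-0.0007,0,0,0,0],[0,0,0,0,0,0,0.035],[0,0,0,0,0,0,0.035],[0,0,0,0,0,0,0.035],[0,0,0,0,0,0,0.035],[0,0,-0.01,0,0,0,0.035],[0,0,-0.02,0,0,0,0.035],[0,0,-0.03,0,0,0,0.035]]]'
python3 -m handwheel '[[[-0.02,0,-0.04,0,0,0,0.035],[-0.02,0,-0.04,0,0,0,0.035],[-0.03,0,-0.03,0,0,0,0.035],[-0.03,0,-0.03,0,0,0,0.035],[0,0,0,0,0,0,0.035],[0,0,0,0,0,0,0.035]]]'
python3 - <<'E'
from h import *
im=ctrl.read_camera("wrist");K,E=info("wrist");cv2.imwrite("pics/w7.png",cv2.cvtColor(im,cv2.COLOR_RGB2BGR))
print(proj(K,E,bedpts(BP,[[0,0,.0096],[.0,.01,.006],[-.02,.042,.006],[-.02,-.042,.006],[.13,0,.006]])).round(1))
E
```

```text
clock: 17.85
position: [0.5566, 0.0204, 0.1456]
tool_rot: [0.015, 0.968, -0.073, 0.24]
contact_force: [0.1, 1.0, 0.2]
grip_width: 0.035
gripper_force: 0.0
clock: 18.45
position: [0.4056, 0.0428, 0.2243]
tool_rot: [0.015, 0.967, -0.072, 0.244]
contact_force: [0.4, -0.3, -1.3]
grip_width: 0.0349
gripper_force: 0.0
[[327.9 139.2]
 [319.3 139. ]
 [293.  156.4]
 [363.3 155.2]
 [325.8  10.6]]
```

View pics/w7.png

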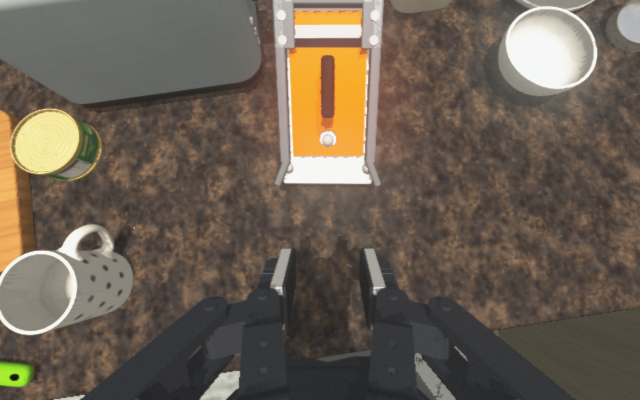

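The pin stands in the hole at (328,139), and the plate's tail edge lies flat at row 157 (predicted 156). The bystanders are untouched and the gripper is clear, so I'll hand it in.

```bash
python3 -c "
from station import ctrl
print(ctrl.finish_job())"
```

```text
the job is handed in; nothing more can be done
None
```

The orange plate is seated in the mandoline under both lips, with its hole over the pin and lying flat. It is released, the mug, bowl and tin were not touched, and I handed the job in at about 18.5 s; no verdict was shown.

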